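# Sweep the marble plugs through the gate into the slot

## Task

On the raised wooden board, push the three round marble plugs with your fingertips through the gap in the steel fence so that they drop, one at a time, into the slot behind it. Slide them only, never pick them up, and leave the two square marble pieces and everything else where they are.

Things in the scene. Friction and masses are not known exactly. Their poses are not given: they have to be found in the camera images.
- board: Fixed wooden board on stone bearers; place and yaw vary. Origin at table height under the drop edge, mid-gate; x points through the gate to the slot, y left along the fence, z up. Flat top 80 mm above the table, x -230 to 0, y -210 to 210 mm. Steel rails 10 mm high on both side edges (inner faces y = +-202); near edge open. The top ends at x = 0 in a sharp drop edge.
- gate (a point): Middle of the gate: on the board's drop edge, at board-top height (80 mm above the table). The gate is the only opening in the fence, 50 mm wide (board y -25 to 25 mm). Axes as the board. A plug pushed through along x tips into the slot by itself once its centre is 5 to 10 mm past this edge.
- fence (a point): On the top edge of the fence's left half, halfway along it, on the face towards the board. The steel fence stands 25 mm above the board top and fills board x 0 to 10 mm along the far edge on both sides of the gate (y 25 to 210 and -25 to -210 mm).
- slot (a point): Centre of the slot's floor. The slot is an open-topped metal trough right behind the drop edge, inside 56 mm in board x (0 to 56) and 120 mm in y (-60 to 60); floor 74 mm below the board top, rim level with the board top.
- disc1: Round white marble plug, diameter 36 mm, 14 mm high, about 40 g, lying loose on the board; one of three alike. Its origin is the centre of its underside; z up.
- disc2: Round white marble plug, diameter 36 mm, 14 mm high, about 40 g, lying loose on the board; one of three alike. Its origin is the centre of its underside; z up.
- disc3: Round white marble plug, diameter 36 mm, 14 mm high, about 40 g, lying loose on the board; one of three alike. Its origin is the centre of its underside; z up.
- square1: Square white marble piece, 34 x 34 x 14 mm high, about 40 g, lying loose on the board among the plugs; stays there. Its origin is the centre of its underside; z up.
- square2: Square white marble piece, 34 x 34 x 14 mm high, about 40 g, lying loose on the board among the plugs; stays there. Its origin is the centre of its underside; z up.
- finial: Small turned marble finial, 32 mm diameter, 54 mm high, standing loose at the near left corner of the board (more than 25 mm clear of the pieces); bystander. Origin at the centre of its foot.
- wedge: Steel wedge block with a wider head, 34 x 28 x 51 mm high, standing loose at the near right corner of the board; bystander. Origin at the centre of its foot.
- mallet: Hammer lying on the table left of the board; bystander.
- chisel: Steel chisel, about 220 mm long, lying on the table right of the board; bystander.
- brush: Hand brush lying on the table right of the board; bystander.
- mug: Ceramic mug, 76 mm across, 85 mm high, on the table at the far left; bystander. Other fixed equipment (stone blocks, vise, chisel rack, bin, all under 210 mm high) stands along the far and side edges of the table, at least 30 mm from the board.

How it is judged:
By the outcome, as a careful person would: the job done as asked, in the order asked, and still so for the second after the job is handed in, with the robot touching nothing.
It also fails if it takes over 67 s, if anything falls off the work surface, if the arm or the gripper's body presses on something with over 40 N, if the wrist force passes 120 N, or if a joint passes its speed limit or range.

## Robot

A 6-joint arm with a two-finger parallel gripper is mounted at the origin on the work surface. World frame = base frame: x ahead of the robot, y to its left, z up, the work surface at z = 0. Lengths are in m, angles in degrees, forces in N, time in s.
With the tool pointing down it reaches from about 0.4 to 0.825 m from the base axis. Payload 7 kg.
Tool frame: the origin (TCP) lies midway between the tips of the shut fingers; the grasp point (between the pads) lies 19 mm behind it; y points along the fingers, z is the direction in which the jaws open and shut, and the axes are right-handed (so a half turn about y gives the same grasp; the last joint's range is limited). The gripper opens to 88 mm and grips with 3 to 60 N. Pads are 19 mm wide; open, the fingers measure 130 mm over their backs; the gripper's body (78 mm by 193 mm) begins 47 mm behind the grasp point.
Start: joints at [-53.222, 20.546, 0.682, 0, -70.136, -16.507], TCP at [0.234, -0.633, 0.227] pointing down, gripper open.
Joint ranges: [-176.03, 176.03], [-82.01, 121.73], [-58.28, 71.71], [-173.87, 95.51], [-174.79, -0.11], [-173.66, 173.66]. Speed limits (degrees/s): [136.94, 136.94, 172.46, 180, 180, 180].

## Interface

Orientations are given as [roll, pitch, yaw] about the fixed x, y, z axes, in that order (R = Rz(yaw) Ry(pitch) Rx(roll)).
In Python, from plant import ctrl gives the robot as it stands.
- The arm moves only by the tool step_arm, never from a script. Its argument "rows" is a list that holds one entry, the list of rows, each a list of 7 numbers: the gripper command: -1 is shut, 1 is fully open, values between are in proportion, then the shift along the world's x, y, z in cm, then the turn, a rotation vector about the world's x, y, z in degrees. In form: [[[fingers, tx, ty, tz, rx, ry, rz], ...]]. A call has 1 to 12 rows; each row shifts and turns the commanded pose from where the row before left it; what a row does not reach is not made up. A row lasts 1/8 s, in which the tool goes at most 62.5 mm and 10.7 degrees, less where a joint would pass 70% of its speed; a pose out of reach is approached as far as the arm can. A call is refused whole if a number of a shift passes 6.25 or a number of a turn 10.7, either way. A call with a gripper value outside its range is refused whole. The fingers move at their own pace and stop on an object; the grip force is fixed at half the most. Time passes only in rows, so rows that do not move let the fingers close. It gives the time, the measured TCP pose, the force and the opening at its end, in the units of the state.
- ctrl.get_obs(): the state, without advancing time (a new reading comes with each control period).
- ctrl.snapshot(name): name is "scene" or "top"; returns the picture (384x512x3 uint8, blue, green, red); there is no depth.
- ctrl.camera_params(name): a dict with "vertical_fov" (degrees; the focal length in pixels is half the picture's height over the tangent of half this angle, whatever the lens; pixels are square), "cx", "cy" (the principal point, pixels), "rvec" (rotation vector, rad) and "tvec" (3), from world to camera coordinates, as OpenCV has them. Camera axes: x right, y down, z forward; pixel columns grow to the right and rows downward; lengths in m; the calibration is good to about 2 mm. A picture is of the moment at which its call begins. camera_params takes no time and is no camera call.
- ctrl.close_job(): hands the job in, once; it reports no verdict.
The state is a dict: "clock": time; "joint_pos": joint angles; "qvel": joint speeds; "tau": joint torques, N m; "tool_pos": TCP position; "orientation": TCP orientation; "force": force on the tool from outside, world axes, zero at the start; "moment": the same for the moment, N m; "opening": finger opening in m.
Only numpy, scipy, OpenCV 4.12 (cv2) and the standard library are available. Lean on these libraries where they do the work, as an engineer would, in place of code of your own. Each camera call takes 0.05 s, during which the arm holds its last target. There are 200 camera calls.

## Working session

There is one attempt and no reset: what is moved stays moved. The work goes in short steps, Python scripts to look and compute and a tool call to move; the robot and the scene stay as the last step left them, time stands still between calls to the robot, and variables do not carry over. Pictures are saved under pics/ and viewed, about 8 in all and at most 12, crops included, and the job is handed in when it is done.

Besides the shell and the picture viewer there is one more tool, called after "Call:" in YAML: its name, and indented under it one key for each argument. step_arm: Moves the arm, as the interface text tells. Its arguments: {"type":"object","properties":{"rows":{"type":"array"}},"required":["rows"]}

```bash
ls; mkdir -p pics; python3 - <<'E'
from plant import ctrl
import cv2
o=ctrl.get_obs(); print(o)
for n in("scene","top"):
    print(n,ctrl.camera_params(n)); cv2.imwrite(f"pics/{n}0.png",ctrl.snapshot(n))
E
```

```text
pics
{'clock': 0.0, 'joint_pos': array([-5.32213002e+01,  2.05912912e+01,  6.34204308e-01, -1.98431981e-02,
       -7.01358114e+01, -1.65043148e+01]), 'qvel': array([ 0.05472399, -0.06969431,  0.01789467, -0.01677004,  0.08930699,
       -0.06472027]), 'tau': array([-2.79070860e-03, -5.82718849e+01,  2.93050861e+01,  6.99748546e+00,
        6.72389375e-03, -1.56904480e-04]), 'tool_pos': array([ 0.23367579, -0.63274434,  0.22562845]), 'orientation': array([-8.99056296e+01,  8.50843122e-03,  2.02676343e+01]), 'force': array([-0.16996205,  0.46436873, -0.51464489]), 'moment': array([-0.00582589, -0.0113748 ,  0.01718212]), 'opening': 0.08763763905502729}
scene {'vertical_fov': 47.36950802660827, 'cx': 252.78850763216926, 'cy': 189.53976991845687, 'rvec': array([ 2.17625938,  0.96273097, -0.40088357]), 'tvec': array([-0.33986223, -0.23037528,  1.64244752])}
top {'vertical_fov': 55.598076072290056, 'cx': 255.50966369374507, 'cy': 185.19155170928502, 'rvec': array([ 2.09078191, -2.14124283,  0.20393793]), 'tvec': array([-0.01302447,  0.55334712,  1.18552147])}
```

View pics/top0.png

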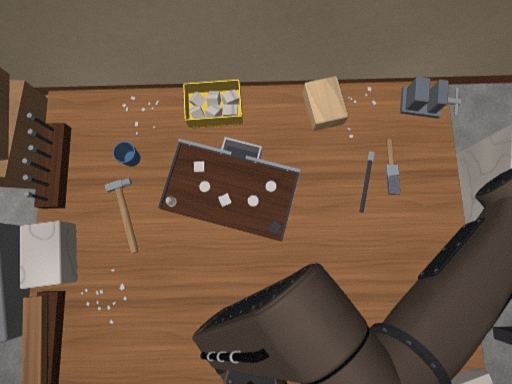

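View pics/scene0.png

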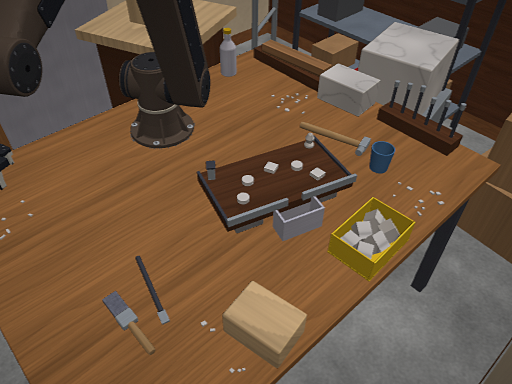

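Top view: board corners are near (180,142), (299,170), (282,238) and (161,208), with the slot at (241,150). The discs are at about (205,186), (253,200) and (271,186), and the squares at (199,167) and (225,200). The finial is at (171,202) and the wedge at (275,227).

```bash
cat > h.py <<'E'
import numpy as np, cv2
from plant import ctrl
def cam(n):
    p=ctrl.camera_params(n); f=192/np.tan(np.radians(p['vertical_fov']/2))
    K=np.array([[f,0,p['cx']],[0,f,p['cy']],[0,0,1]]); R=cv2.Rodrigues(p['rvec'])[0]
    return K,R,np.array(p['tvec'])
def ray(n,uv,z):
    K,R,t=cam(n); uv=np.atleast_2d(np.array(uv,float))
    d=(R.T@np.linalg.inv(K)@np.c_[uv,np.ones(len(uv))].T).T; c=-R.T@t
    return c+d*((z-c[2])/d[:,2])[:,None]
def proj(n,P):
    K,R,t=cam(n); q=(K@(R@np.atleast_2d(P).T+t[:,None])).T; return q[:,:2]/q[:,2:]
def blobs(n,img,poly,z):
    """white blobs in pixel polygon, subpixel intensity-weighted centroids"""
    g=img.min(2).astype(float); m=np.zeros(g.shape,np.uint8); cv2.fillPoly(m,[np.int32(poly)],1)
    b=((g>110)&(m>0)).astype(np.uint8); k,l,s,c=cv2.connectedComponentsWithStats(b)
    out=[]
    for i in range(1,k):
        if s[i,4]<25: continue
        w=(g-60).clip(0)*(cv2.dilate((l==i).astype(np.uint8),np.ones((3,3)))>0)*(m>0)
        ys,xs=np.indices(g.shape); u=np.array([(w*xs).sum(),(w*ys).sum()])/w.sum()
        out.append((u,s[i,4],ray(n,u,z)[0]))
    return out
E
python3 - <<'E'
from h import *
im=cv2.imread('pics/top0.png'); sc=cv2.imread('pics/scene0.png')
x,y=155,130; cv2.imwrite('pics/topc.png',cv2.resize(im[y:y+115,x:x+150],None,fx=5.2,fy=5.2,interpolation=cv2.INTER_CUBIC))
x,y=190,125; cv2.imwrite('pics/scc.png',cv2.resize(sc[y:y+120,x:x+175],None,fx=4.5,fy=4.5,interpolation=cv2.INTER_CUBIC))
for n,i,p in(('top',im,[(182,144),(297,172),(280,236),(163,207)]),('scene',sc,[(203,178),(318,140),(350,176),(228,222)])):
    for u,a,P in blobs(n,i,p,.094 if n=='top' else .092): print(n,u.round(1),a,P.round(4))
print(ray('top',[(180,142),(299,170),(282,238),(161,208)],.08).round(3))
E
```

```text
top [198.6 166.1] 108 [0.6146 0.1617 0.094 ]
top [204.2 186.1] 97 [0.5462 0.1427 0.094 ]
top [270.5 185.8] 95 [ 0.5419 -0.0755  0.094 ]
top [224.4 199.5] 112 [0.4999 0.0765 0.094 ]
top [252.6 200.4] 97 [ 0.4947 -0.0158  0.094 ]
top [169.9 201.1] 50 [0.4987 0.2548 0.094 ]
scene [309.6 144.7] 28 [0.5109 0.2441 0.092 ]
scene [296.5 163.9] 70 [0.5482 0.1431 0.092 ]
scene [270.9 166.2] 89 [0.5026 0.0768 0.092 ]
scene [317.4 172.5] 95 [0.6183 0.1615 0.092 ]
scene [247.5 178.8] 82 [ 0.4967 -0.0151  0.092 ]
scene [324.3 184.9] 113 [0.6684 0.1356 0.092 ]
scene [242.8 196.6] 86 [ 0.5436 -0.0751  0.092 ]
scene [256.  209.4] 174 [ 0.606  -0.0809  0.092 ]
[[ 0.705  0.228  0.08 ]
 [ 0.596 -0.174  0.08 ]
 [ 0.371 -0.108  0.08 ]
 [ 0.479  0.287  0.08 ]]
```

View pics/topc.png

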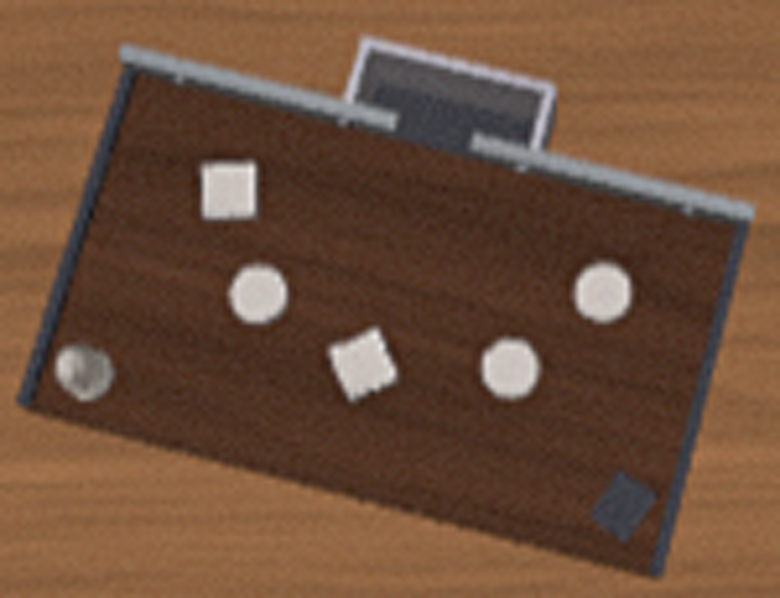

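View pics/scc.png

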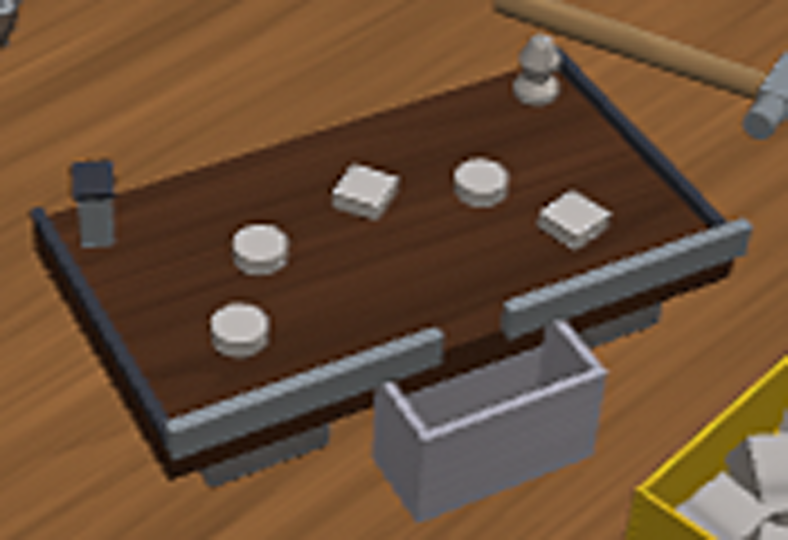

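```bash
cat >> h.py <<'E'
def tob(P,b):
    c,s=np.cos(b[2]),np.sin(b[2]); d=np.atleast_2d(P)[:,:2]-b[:2]; return d@np.array([[c,-s],[s,c]])
def tow(Q,b):
    c,s=np.cos(b[2]),np.sin(b[2]); return np.atleast_2d(Q)@np.array([[c,s],[-s,c]])+b[:2]
E
python3 - <<'E'
from h import *
from scipy.optimize import least_squares
T=np.array([(121,45,10,210,105),(753,205,10,-210,105),(398,113,10,25,105),(396,130,0,25,105),(474,134,10,-25,105),(470,150,0,-25,105),(19,405,-230,210,90),(660,577,-230,-210,85)],float)
S=np.array([(436,330,10-10,-25,105),(502,305,10-10+10,25,105),(168,430,10,-210,105),(750,228,10,210,105),(442,335,10,-25,105),(36,212,-230,-210,90)],float)
for use in ((1,0),(0,1),(1,1)):
    def r(b):
        o=[]
        for k,(n,D,x,y,s) in enumerate((('top',T,155,130,5.2),('scene',S,190,125,4.5))):
            if not use[k]: continue
            uv=(D[:,:2]+.5)/s-.5+[x,y]
            P=np.c_[tow(D[:,2:4]/1e3,b),D[:,4]/1e3]; o.append((proj(n,P)-uv).ravel())
        return np.concatenate(o)
    f=least_squares(r,[.65,.03,-.26],loss='soft_l1'); print(f.x,np.degrees(f.x[2]),r(f.x).reshape(-1,2).round(1).tolist())
b=f.x; np.save('b.npy',b)
for n,P in dict(sqA=(.616,.1617),d1=(.547,.143),d3=(.5425,-.0755),sqB=(.5008,.0767),d2=(.4955,-.0155),fin=(.50,.255),wedge=ray('top',[(274.7,226.5)],.13)[0][:2]).items(): print(n,(tob(P,b)*1000).round(1))
E
```

```text
[ 0.64196762  0.03070989 -0.28129488] -16.117009358778574 [[0.2, -0.0], [0.6, 0.1], [0.0, 0.3], [-0.4, -0.1], [-0.1, -0.0], [-0.1, -0.3], [-0.8, 0.0], [0.4, 0.1]]
[ 0.64328557  0.02986198 -0.29009406] -16.621165492885144 [[-0.6, -1.0], [1.9, 1.5], [0.2, 0.3], [0.4, -0.3], [-0.2, 0.2], [-1.5, -1.0]]
[ 0.64226871  0.03054947 -0.28317648] -16.224817116030934 [[0.3, -0.2], [0.6, 0.1], [0.1, 0.2], [-0.3, -0.2], [-0.0, -0.1], [-0.0, -0.4], [-0.9, -0.2], [0.3, 0.1], [-0.6, -1.2], [1.7, 1.1], [0.4, 0.3], [0.0, -0.9], [-0.2, -0.1], [-1.8, -0.8]]
sqA [[-61.9 118.6]]
d1 [[-122.9   81.4]]
d3 [[ -66.2 -129.7]]
sqB [[-148.7    4.8]]
d2 [[-128.1  -85.2]]
fin [[-199.3  175.8]]
wedge [[-196.1 -175.6]]
```

```bash
python3 - <<'E'
from h import *
b=np.array([.642,.0306,np.radians(-16.15)]); np.save('b.npy',b)
G=np.array([-60,0.])
for n,d in dict(d2=(-128,-85),d1=(-123,81.4),d3=(-66,-130)).items():
    d=np.array(d); u=(G-d)/np.linalg.norm(G-d)
    print(n,'start',tow((d-38*u)/1e3,b).round(4),'end',tow((G-25*u)/1e3,b).round(4),'back',tow((G-50*u)/1e3,b).round(4),'yaw',np.degrees(np.arctan2(u[1],u[0]))-16.15)
print('fin start',tow((-.105,0),b),'end',tow((-.015,0),b), 'push unit',tow((1,0),b)-b[:2])
E
```

```text
d2 start [[ 0.4644 -0.0373]] end [[0.5639 0.0329]] back [[0.5435 0.0185]] yaw 35.190191745909914
d1 start [[0.5325 0.1783]] end [[0.5752 0.0705]] back [[0.566  0.0938]] yaw -68.41171358666956
d3 start [[ 0.5302 -0.1119]] end [[0.5763 0.0236]] back [[ 0.5683 -0.    ]] yaw 71.20745470593528
fin start [[0.54114364 0.05980606]] end [[0.62759195 0.03477229]] push unit [[ 0.96053679 -0.27815299]]
```

Call:
step_arm:
  rows:
    - [[-0.6,1.7,4.4,0,0,0,1.3],[-0.6,1.7,4.4,0,0,0,1.3],[-0.6,1.7,4.4,0,0,0,1.3],[-0.6,1.7,4.4,0,0,0,1.3],[-0.6,1.7,4.4,0,0,0,1.3],[-0.6,1.7,4.4,0,0,0,1.3],[-0.6,1.7,4.4,0,0,0,1.3],[-0.6,1.7,4.4,0,0,0,1.3],[-0.6,1.7,4.4,0,0,0,1.3],[-0.6,1.7,4.4,0,0,0,1.3],[-0.6,1.7,4.4,0,0,0,1.3],[-0.6,1.7,4.4,0,0,0,0.6]]

```text
clock: 1.6
tool_pos: [0.438, -0.1036, 0.2266]
orientation: [-90.0, -0.0, 35.2]
force: [0.3, -0.4, 0.1]
opening: 0.0174
```

Call:
step_arm:
  rows:
    - [[-0.6,1.3,3.3,0,0,0,0],[-0.6,1.3,3.3,0,0,0,0],[-0.6,0,0,-5,0,0,0],[-0.6,0,0,-5,0,0,0],[-0.6,0,0,-2,0,0,0],[-0.6,0,0,-1,0,0,0],[-0.6,0,0,-1.1,0,0,0],[-0.6,0,0,0,0,0,0]]

```text
clock: 2.6
tool_pos: [0.4637, -0.0392, 0.0854]
orientation: [-90.0, 0.0, 35.2]
force: [0.1, -0.6, -0.7]
opening: 0.0175
```

```bash
python3 - <<'E'
from h import *
sc=ctrl.snapshot('scene'); t=ctrl.snapshot('top')
a=cv2.resize(sc[110:230,180:360],None,fx=4,fy=4,interpolation=cv2.INTER_CUBIC)
cv2.imwrite('pics/a1.png',a)
E
```

```text
(no output)
```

View pics/a1.png

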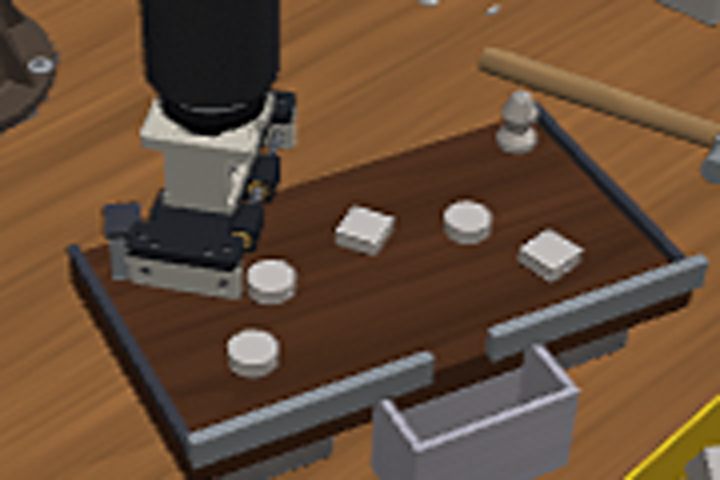

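The fingers stand behind disc2 (crop px (270,280)), clear of everything else. Pushing leg 1.

Call:
step_arm:
  rows:
    - [[-0.6,0.5,0.35,0,0,0,0],[-0.6,0.7,0.5,0,0,0,0],[-0.6,0.9,0.65,0,0,0,0],[-0.6,1.0,0.72,0,0,0,0],[-0.6,1.0,0.72,0,0,0,0],[-0.6,1.0,0.72,0,0,0,0],[-0.6,1.0,0.72,0,0,0,0],[-0.6,1.0,0.72,0,0,0,0],[-0.6,1.0,0.72,0,0,0,0],[-0.6,1.0,0.72,0,0,0,0],[-0.6,0.6,0.43,0,0,0,0],[-0.6,0.3,0.22,0,0,0,0]]

```text
clock: 4.2
tool_pos: [0.5641, 0.033, 0.0854]
orientation: [-90.0, 0.0, 35.2]
force: [-0.0, -0.4, 0.0]
opening: 0.0177
```

Call:
step_arm:
  rows:
    - [[-0.6,-1.0,-0.7,0,0,0,0],[-0.6,-3,-2.1,0,0,0,0],[-0.6,0,0,5,0,0,0],[-0.6,-2.5,2,5,0,0,-10],[-0.6,0,2,0,0,0,-10],[-0.6,0,2,0,0,0,-10],[-0.6,0,0,0,0,0,-10],[-0.6,0,0,0,0,0,-10],[-0.6,0,0,0,0,0,-1.3]]

```text
clock: 5.32
tool_pos: [0.4981, 0.0642, 0.1856]
orientation: [-90.0, 0.0, -16.1]
force: [-0.4, 0.2, -0.8]
opening: 0.0175
```

```bash
cat > look.py <<'E'
from h import *
import sys
b=np.load('b.npy'); o=ctrl.get_obs(); print('tcp',o['tool_pos'].round(4),tob(o['tool_pos'],b)*1e3,o['orientation'].round(1))
Q=np.array([(-228,200),(-3,200),(-3,-200),(-228,-200)])/1e3
for n,z in(('top',.094),('scene',.092)):
    im=ctrl.snapshot(n); cv2.imwrite(f'pics/{sys.argv[1]}_{n}.png',im)
    for u,a,P in blobs(n,im,proj(n,np.c_[tow(Q,b),[.08]*4]),z): print(n,u.round(),a,P.round(4),(tob(P,b)[0]*1e3).round(1))
E
python3 look.py b
```

```text
tcp [0.4981 0.0642 0.1856] [[-147.61491199   -7.73330402]] [-90.    0.  -16.1]
top [234. 190.] 233 [0.5317 0.0446 0.094 ] [-109.9  -17.2]
top [270. 186.] 96 [ 0.5418 -0.0755  0.094 ] [ -66.7 -129.8]
scene [309. 145.] 31 [0.5092 0.244  0.092 ] [-186.9  168. ]
scene [297. 164.] 73 [0.5487 0.1429 0.092 ] [-120.8   81.9]
scene [271. 166.] 91 [0.5027 0.0766 0.092 ] [-146.6    5.5]
scene [317. 172.] 96 [0.6183 0.1615 0.092 ] [-59.2 119.1]
scene [325. 185.] 127 [0.6696 0.1358 0.092 ] [ -2.8 108.8]
scene [283. 185.] 84 [0.5862 0.0468 0.092 ] [-58.1   0. ]
scene [243. 197.] 88 [ 0.5438 -0.0751  0.092 ] [ -64.9 -128.9]
scene [256. 209.] 175 [ 0.6064 -0.0801  0.092 ] [  -3.4 -116.2]
```

Call:
step_arm:
  rows:
    - [[-0.6,4.8,-0.58,0,0,0,0],[-0.6,0,0,-5,0,0,0],[-0.6,0,0,-3,0,0,0],[-0.6,0,0,-2,0,0,0],[-0.6,0.48,-0.14,0,0,0,0],[-0.6,0.77,-0.22,0,0,0,0],[-0.6,0.96,-0.28,0,0,0,0],[-0.6,0.96,-0.28,0,0,0,0],[-0.6,0.96,-0.28,0,0,0,0],[-0.6,0.96,-0.28,0,0,0,0],[-0.6,0.96,-0.28,0,0,0,0]]

```text
clock: 6.8
tool_pos: [0.608, 0.0411, 0.0856]
orientation: [-90.0, 0.0, -16.1]
force: [-0.4, 0.3, 0.8]
opening: 0.0173
```

Call:
step_arm:
  rows:
    - [[-0.6,0.77,-0.22,0,0,0,0],[-0.6,0.67,-0.19,0,0,0,0],[-0.6,0.48,-0.14,0,0,0,0],[-0.6,0.19,-0.06,0,0,0,0],[-0.6,0,0,0,0,0,0]]

```text
clock: 7.42
tool_pos: [0.6284, 0.0352, 0.0855]
orientation: [-90.0, 0.0, -16.1]
force: [-0.9, 0.4, -0.1]
opening: 0.0176
```

```bash
python3 look.py c; python3 -c "
import cv2;s=cv2.imread('pics/c_scene.png');cv2.imwrite('pics/c1.png',cv2.resize(s[110:245,190:360],None,fx=4,fy=4,interpolation=cv2.INTER_CUBIC))"
```

```text
tcp [0.6284 0.0352 0.0855] [[-14.31085362   0.617486  ]] [-90.    0.  -16.1]
top [241. 161.] 51 [0.6277 0.0193 0.094 ] [-10.6 -14.8]
top [199. 166.] 108 [0.6146 0.1617 0.094 ] [-62.8 118.3]
top [204. 186.] 99 [0.5462 0.1427 0.094 ] [-123.2   81.1]
top [270. 186.] 97 [ 0.5419 -0.0755  0.094 ] [ -66.7 -129.7]
top [224. 199.] 116 [0.4998 0.0765 0.094 ] [-149.4    4.6]
scene [283. 157.] 135 [0.4952 0.1356 0.092 ] [-170.2   60. ]
scene [269. 165.] 55 [0.4957 0.0765 0.092 ] [-153.3    3.4]
scene [292. 172.] 46 [0.5652 0.1048 0.092 ] [-94.4  49.9]
scene [315. 172.] 25 [0.6128 0.1562 0.092 ] [-63.  112.5]
scene [325. 185.] 127 [0.6696 0.1359 0.092 ] [ -2.8 108.8]
scene [243. 197.] 89 [ 0.5438 -0.0752  0.092 ] [ -64.9 -128.9]
scene [257. 209.] 177 [ 0.6067 -0.0789  0.092 ] [  -3.5 -115. ]
```

View pics/c1.png

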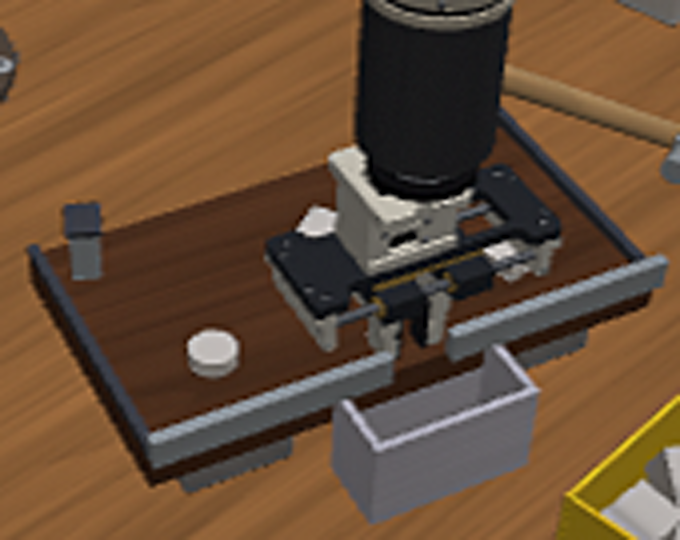

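Disc2 is gone through the gate. Next is disc1.

Call:
step_arm:
  rows:
    - [[-0.6,-1.92,0.56,0,0,0,0],[-0.6,0,0,5,0,0,0],[-0.6,0,0,5,0,0,7.8],[-0.6,-1.27,2.25,0,0,0,10],[-0.6,-1.28,2.3,0,0,0,10],[-0.6,-1.28,2.3,0,0,0,10],[-0.6,-1.28,2.3,0,0,0,10],[-0.6,-1.28,2.3,0,0,0,10],[-0.6,-1.28,2.3,0,0,0,10],[-0.6,0,0,0,0,0,10],[-0.6,0,0,0,0,0,10],[-0.6,0,0,0,0,0,10]]

```text
clock: 9.02
tool_pos: [0.5323, 0.1785, 0.1857]
orientation: [-90.0, -0.0, 82.0]
force: [-0.6, 0.2, 0.1]
opening: 0.0176
```

Call:
step_arm:
  rows:
    - [[-0.6,0,0,0,0,0,10],[-0.6,0,0,0,0,0,10],[-0.6,0,0,0,0,0,10],[-0.6,0,0,0,0,0,10],[-0.6,0,0,0,0,0,0]]

```text
clock: 9.65
tool_pos: [0.5323, 0.1783, 0.1857]
orientation: [-90.0, -0.0, 121.6]
force: [0.3, 0.3, -0.3]
opening: 0.0179
```

Call:
step_arm:
  rows:
    - [[-0.6,0,0,0,0,0,-10],[-0.6,0,0,-5,0,0,0],[-0.6,0,0,-3,0,0,0],[-0.6,0,0,-2,0,0,0],[-0.6,0.2,-0.5,0,0,0,0],[-0.6,0.3,-0.75,0,0,0,0],[-0.6,0.37,-0.93,0,0,0,0],[-0.6,0.37,-0.93,0,0,0,0],[-0.6,0.37,-0.93,0,0,0,0],[-0.6,0.37,-0.93,0,0,0,0],[-0.6,0.37,-0.93,0,0,0,0],[-0.6,0.37,-0.93,0,0,0,0]]

```text
clock: 11.15
tool_pos: [0.56, 0.1094, 0.0855]
orientation: [-90.0, 0.0, 111.7]
force: [-0.1, 0.9, 0.9]
opening: 0.0171
```

Call:
step_arm:
  rows:
    - [[-0.6,0.37,-0.93,0,0,0,0],[-0.6,0.37,-0.93,0,0,0,0],[-0.6,0.37,-0.93,0,0,0,0],[-0.6,0.29,-0.73,0,0,0,0],[-0.6,0.17,-0.43,0,0,0,0]]

```text
clock: 11.78
tool_pos: [0.5756, 0.07, 0.0855]
orientation: [-90.0, 0.0, 111.7]
force: [-0.1, 1.6, 0.5]
opening: 0.0177
```

Call:
step_arm:
  rows:
    - [[-0.6,-0.35,0.9,0,0,0,0],[-0.6,-0.95,2.3,0,0,0,0],[-0.6,0,0,5,0,0,0],[-0.6,0,0,5,0,0,10],[-0.6,-2.1,-1.2,0,0,0,10],[-0.6,-2.1,-1.2,0,0,0,10],[-0.6,-2.2,-1.3,0,0,0,10],[-0.6,0,0,0,0,0,10],[-0.6,0,0,0,0,0,2.2],[-0.6,0,0,0,0,0,0]]

```text
clock: 13.02
tool_pos: [0.4982, 0.066, 0.1857]
orientation: [-90.0, 0.0, 163.9]
force: [1.1, -0.3, 0.2]
opening: 0.0174
```

```bash
python3 look.py d
```

```text
tcp [0.4982 0.066  0.1857] [[-147.97382919   -6.03523583]] [-90.    0.  163.9]
top [234. 176.] 52 [0.5762 0.0445 0.094 ] [-67.1  -5. ]
top [270. 186.] 95 [ 0.5419 -0.0755  0.094 ] [ -66.7 -129.7]
scene [309. 145.] 31 [0.5092 0.244  0.092 ] [-187.  168.]
scene [271. 166.] 90 [0.5027 0.0766 0.092 ] [-146.6    5.5]
scene [317. 172.] 97 [0.6183 0.1615 0.092 ] [-59.2 119.1]
scene [325. 185.] 127 [0.6696 0.1358 0.092 ] [ -2.8 108.8]
scene [283. 185.] 82 [0.5856 0.0458 0.092 ] [-58.4  -1.1]
scene [243. 197.] 88 [ 0.5438 -0.0752  0.092 ] [ -64.9 -128.9]
scene [256. 209.] 176 [ 0.6064 -0.08    0.092 ] [  -3.4 -116.2]
```

Call:
step_arm:
  rows:
    - [[-0.6,4.78,-0.8,0,0,0,0],[-0.6,0,0,-5,0,0,0],[-0.6,0,0,-3,0,0,0],[-0.6,0,0,-2,0,0,0],[-0.6,0.48,-0.14,0,0,0,0],[-0.6,0.77,-0.22,0,0,0,0],[-0.6,0.96,-0.28,0,0,0,0],[-0.6,0.96,-0.28,0,0,0,0],[-0.6,0.96,-0.28,0,0,0,0],[-0.6,0.96,-0.28,0,0,0,0],[-0.6,0.96,-0.28,0,0,0,0]]

```text
clock: 14.5
tool_pos: [0.6074, 0.0397, 0.0856]
orientation: [-90.0, -0.0, 163.9]
force: [-1.1, 0.7, 0.8]
opening: 0.0172
```

Call:
step_arm:
  rows:
    - [[-0.6,0.77,-0.22,0,0,0,0],[-0.6,0.67,-0.19,0,0,0,0],[-0.6,0.48,-0.14,0,0,0,0],[-0.6,0.19,-0.06,0,0,0,0],[-0.6,0,0,0,0,0,0]]

```text
clock: 15.12
tool_pos: [0.6278, 0.0338, 0.0855]
orientation: [-90.0, -0.0, 163.9]
force: [-1.2, -0.0, 0.4]
opening: 0.0177
```

Call:
step_arm:
  rows:
    - [[-0.6,-1.92,0.56,0,0,0,0],[-0.6,0,0,5,0,0,0],[-0.6,0,0,5,0,0,-10.3],[-0.6,-1.3,-2.5,0,0,0,-10.3],[-0.6,-1.3,-2.5,0,0,0,-10.3],[-0.6,-1.3,-2.5,0,0,0,-10.3],[-0.6,-1.3,-2.5,0,0,0,-10.3],[-0.6,-1.3,-2.5,0,0,0,-10.3],[-0.6,-1.34,-2.63,0,0,0,-10.3],[-0.6,0,0,0,0,0,-10.3],[-0.6,0,0,0,0,0,-10.3],[-0.6,0,0,0,0,0,0]]

```text
clock: 16.62
tool_pos: [0.53, -0.1119, 0.1857]
orientation: [-90.0, -0.0, 71.2]
force: [0.9, 0.3, 0.7]
opening: 0.0174
```

```bash
python3 look.py e; python3 -c "
import cv2;s=cv2.imread('pics/e_scene.png');cv2.imwrite('pics/e1.png',cv2.resize(s[110:245,190:360],None,fx=4,fy=4,interpolation=cv2.INTER_CUBIC))"
```

```text
tcp [ 0.53   -0.1119  0.1857] [[ -67.94621038 -167.98478993]] [-90.   -0.   71.2]
top [231. 164.] 74 [0.6191 0.054  0.094 ] [-28.5  16.1]
top [268. 186.] 38 [ 0.5422 -0.0666  0.094 ] [ -68.8 -121.1]
top [170. 201.] 56 [0.4989 0.2543 0.094 ] [-199.6  175.1]
scene [309. 145.] 31 [0.5092 0.244  0.092 ] [-187.  168.]
scene [271. 166.] 93 [0.5028 0.0763 0.092 ] [-146.4    5.2]
scene [317. 173.] 97 [0.6183 0.1615 0.092 ] [-59.2 119.1]
scene [325. 185.] 127 [0.6696 0.1359 0.092 ] [ -2.7 108.8]
scene [243. 197.] 89 [ 0.5438 -0.0751  0.092 ] [ -64.9 -128.9]
scene [256. 209.] 176 [ 0.6064 -0.08    0.092 ] [  -3.4 -116.2]
```

View pics/e1.png

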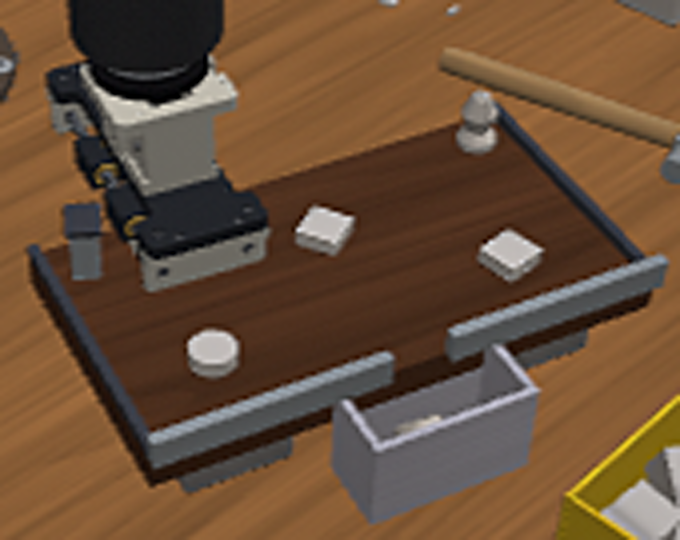

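A disc is visible inside the slot (crop px (420,425)); disc3 is at (213,352), and the squares, finial and wedge have not moved. Pushing disc3.

Call:
step_arm:
  rows:
    - [[-0.6,0,0,-5,0,0,0],[-0.6,0,0,-3,0,0,0],[-0.6,0,0,-2,0,0,0],[-0.6,0.16,0.48,0,0,0,0],[-0.6,0.26,0.76,0,0,0,0],[-0.6,0.34,1.0,0,0,0,0],[-0.6,0.34,1.0,0,0,0,0],[-0.6,0.34,1.0,0,0,0,0],[-0.6,0.34,1.0,0,0,0,0],[-0.6,0.34,1.0,0,0,0,0],[-0.6,0.34,1.0,0,0,0,0],[-0.6,0.34,1.0,0,0,0,0]]

```text
clock: 18.23
tool_pos: [0.5584, -0.0288, 0.0855]
orientation: [-90.0, 0.0, 71.2]
force: [-0.7, -0.4, 0.6]
opening: 0.0173
```

Call:
step_arm:
  rows:
    - [[-0.6,0.34,1.0,0,0,0,0],[-0.6,0.34,1.0,0,0,0,0],[-0.6,0.34,1.0,0,0,0,0],[-0.6,0.34,1.0,0,0,0,0],[-0.6,0.26,0.76,0,0,0,0],[-0.6,0.18,0.53,0,0,0,0],[-0.6,0,0,0,0,0,0],[-0.6,-0.34,-1.0,0,0,0,0],[-0.6,-0.8,-2.4,0,0,0,0],[-0.6,0,0,5,0,0,0],[-0.6,0,0,5,0,0,-10],[-0.6,0,0,0,0,0,-10]]

```text
clock: 19.73
tool_pos: [0.5665, -0.0119, 0.1901]
orientation: [-90.3, -0.3, 50.8]
force: [-0.4, -0.9, -1.3]
opening: 0.0173
```

Call:
step_arm:
  rows:
    - [[-0.6,-1.7,1.85,0,0,0,-10],[-0.6,-1.7,1.85,0,0,0,-10],[-0.6,-1.7,1.85,0,0,0,-10],[-0.6,-1.7,1.85,0,0,0,-10],[-0.6,0,0,0,0,0,-10],[-0.6,0,0,0,0,0,-10],[-0.6,0,0,0,0,0,-7.3],[-0.6,0,0,0,0,0,0]]

```text
clock: 20.72
tool_pos: [0.4963, 0.0621, 0.1855]
orientation: [-90.0, 0.0, -16.1]
force: [-0.1, -0.8, 0.2]
opening: 0.0172
```

```bash
python3 look.py f
```

```text
tcp [0.4963 0.0621 0.1855] [[-148.6630942   -10.29209739]] [-90.    0.  -16.1]
top [235. 191.] 208 [0.5265 0.0412 0.094 ] [-113.9  -21.9]
top [226. 188.] 36 [0.5391 0.0714 0.094 ] [-110.2   10.5]
scene [309. 145.] 31 [0.5092 0.244  0.092 ] [-186.9  168. ]
scene [271. 166.] 90 [0.5026 0.0768 0.092 ] [-146.7    5.6]
scene [317. 172.] 96 [0.6183 0.1615 0.092 ] [-59.2 119.1]
scene [325. 185.] 127 [0.6696 0.1358 0.092 ] [ -2.8 108.7]
scene [283. 184.] 86 [0.586  0.0474 0.092 ] [-58.4   0.5]
scene [256. 209.] 176 [ 0.6064 -0.0801  0.092 ] [  -3.4 -116.2]
```

Disc3 is staged at (-60, 0). Now the final push.

Call:
step_arm:
  rows:
    - [[-0.6,4.97,-0.38,0,0,0,0],[-0.6,0,0,-5,0,0,0],[-0.6,0,0,-3,0,0,0],[-0.6,0,0,-2,0,0,0],[-0.6,0.48,-0.14,0,0,0,0],[-0.6,0.77,-0.22,0,0,0,0],[-0.6,0.96,-0.28,0,0,0,0],[-0.6,0.96,-0.28,0,0,0,0],[-0.6,0.96,-0.28,0,0,0,0],[-0.6,0.96,-0.28,0,0,0,0],[-0.6,0.96,-0.28,0,0,0,0]]

```text
clock: 22.2
tool_pos: [0.6077, 0.0418, 0.0855]
orientation: [-90.0, 0.0, -16.1]
force: [-0.5, -0.4, -0.1]
opening: 0.0175
```

Call:
step_arm:
  rows:
    - [[-0.6,0.77,-0.22,0,0,0,0],[-0.6,0.67,-0.19,0,0,0,0],[-0.6,0.48,-0.14,0,0,0,0],[-0.6,0.19,-0.06,0,0,0,0],[-0.6,0,0,0,0,0,0]]

```text
clock: 22.82
tool_pos: [0.6281, 0.0359, 0.0855]
orientation: [-90.0, 0.0, -16.1]
force: [-0.5, -0.7, -0.0]
opening: 0.0173
```

Call:
step_arm:
  rows:
    - [[-0.6,-1.92,0.56,0,0,0,0],[-0.6,-0.5,0.1,5,0,0,0],[-0.6,0,0,5,0,0,0],[-0.6,-1.5,-4.5,2,0,0,0],[-0.6,-1.7,-4.5,2,0,0,0],[-0.6,-1.7,-4.5,0,0,0,0],[-0.6,-1.7,-4.5,0,0,0,0],[-0.6,-1.7,-4.5,0,0,0,0],[-0.6,-1.7,-4.5,0,0,0,0],[-0.6,-1.7,-4.5,0,0,0,0],[-0.6,0,0,0,0,0,0],[-0.6,0,0,0,0,0,0]]

```text
clock: 24.32
tool_pos: [0.4868, -0.2724, 0.2256]
orientation: [-90.0, -0.0, -16.2]
force: [0.4, 0.1, -0.2]
opening: 0.0175
```

```bash
python3 look.py g; python3 -c "
import cv2,numpy as np
s=cv2.imread('pics/g_scene.png')[110:245,190:360];t=cv2.imread('pics/g_top.png')[125:245,150:310]
r=lambda a:cv2.resize(a,(400,330),interpolation=cv2.INTER_CUBIC)
cv2.imwrite('pics/g1.png',np.hstack([r(s),r(t)]))"
```

```text
tcp [ 0.4868 -0.2724  0.2256] [[ -64.80055342 -334.23893833]] [-90.   -0.  -16.2]
top [199. 166.] 108 [0.6146 0.1617 0.094 ] [-62.8 118.3]
top [224. 199.] 117 [0.4999 0.0765 0.094 ] [-149.3    4.6]
top [170. 201.] 67 [0.4991 0.2543 0.094 ] [-199.5  175.1]
scene [309. 145.] 31 [0.5092 0.244  0.092 ] [-186.9  168. ]
scene [271. 166.] 91 [0.5027 0.0766 0.092 ] [-146.6    5.5]
scene [317. 172.] 97 [0.6183 0.1615 0.092 ] [-59.2 119.1]
scene [325. 185.] 126 [0.6696 0.1359 0.092 ] [ -2.8 108.8]
scene [256. 209.] 176 [ 0.6064 -0.08    0.092 ] [  -3.4 -116.2]
```

View pics/g1.png

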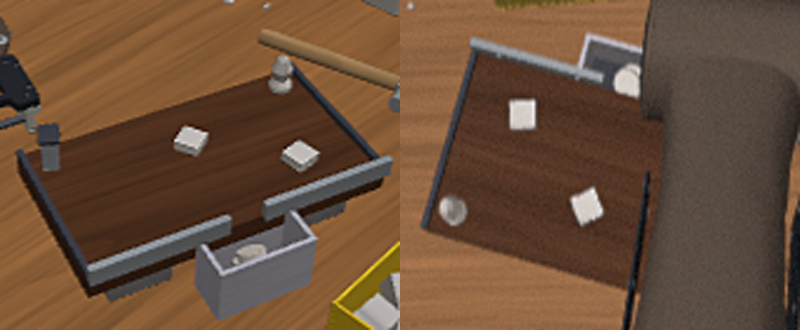

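The discs are in the slot (left px (250,253), right px (628,80)). Only the two squares, the finial and the wedge remain on the board, and none have moved. Handing in.

```bash
python3 -c "
from plant import ctrl
print(ctrl.close_job())"
```

```text
the job is handed in; nothing more can be done
None
```

I pushed all three round plugs through the gate one at a time and handed the job in at about 24 s of the 67 s allowed. Each plug was slid with two slightly open fingertips to a spot about 60 mm in front of the gate, then straight through.

**Slot:** The final pictures show no plugs left on the board and white marble inside the slot. The arm partly blocks the top view, so I could not count three plugs in the slot. I watched each one leave the board through the gate, and none shows on the table around it.

**Everything else:** Both squares measure within about 1 mm of where they started. The finial's reading agrees with its start, and by eye the wedge has not moved. I did not measure the items on the table.

**Forces:** Readings at the end of each move stayed below 2 N, and the robot was clear of everything at hand-in.

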